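# Scrub the dosing chamber, then find the cap's thread hand and hold it off

## Robot

A 7-joint arm with a two-finger parallel gripper is mounted at the origin on the work surface. World frame = base frame: x ahead of the robot, y to its left, z up, the work surface at z = 0. Lengths are in mm, angles in rad, forces in N, time in s.
With the tool pointing down it reaches from about 400 to 875 mm from the base axis. Payload 6.5 kg.
Tool frame: the origin (TCP) lies midway between the tips of the shut fingers; the grasp point (between the pads) lies 19 mm behind it; z points along the fingers, y is the line along which they close (so a half turn about z gives the same grasp; the last joint's range is limited). The gripper opens to 88 mm and grips with 3 to 60 N. Pads are 18 mm wide; open, the fingers measure 123 mm over their backs; the gripper's body (75 mm by 187 mm) begins 45 mm behind the grasp point.
Start: joints at [-1.323, 0.536, -0.004, 1.538, 0.003, 1.067, -0.071], TCP at [200.634, 618.253, 238.716] pointing down, gripper open.
Joint ranges: [-2.7, 2.7], [-0.37, 2.16], [-1.27, 1.26], [0.24, 2.4], [-1.31, 4.45], [0.19, 1.91], [-2.76, 2.76]. Speed limits (rad/s): [2.39, 2.39, 3.14, 3.14, 3.14, 3.14, 3.14].

## Interface

Orientations are given as [roll, pitch, yaw] about the fixed x, y, z axes, in that order (R = Rz(yaw) Ry(pitch) Rx(roll)).
In Python, from bench import bot, cams gives the robot as it stands. The module is installed in compiled form; this text tells all that it offers.
- The arm moves only by the tool move_arm, never from a script. Its argument "moves" is text: rows parted by semicolons, each of 7 numbers parted by spaces: the shift along the tool's x, y, z scaled (see below), then the turn, a rotation vector about the tool's x, y, z scaled (see below), then the gripper's target within -1 to 1 (shut at 1, half-way at 0, fully open at -1). A call has 1 to 5 rows; each row is the pose to reach, as a shift and turn from the pose commanded when the call began, along the tool's axes at that moment; what a row does not reach only later rows make up. The controller multiplies each number of a shift by 100 cm and each number of a turn by 2 rad. A row lasts 1/8 s, in which the tool goes at most 62.5 mm and 10.7 degrees, less where a joint would pass 70% of its speed; a pose out of reach is approached as far as the arm can. A call with a number of a shift or a turn outside -1 to 1 is refused whole. A call with a gripper value outside its range is refused whole. The fingers move at their own pace and stop on an object; "newtons" is the grip in N (left out, the last holds). Time passes only in rows, so rows that repeat a pose let the fingers close. It gives the time, the measured TCP pose, the force, the opening and the grip force at its end, in the units of the state.
- bot.state(): the state, without advancing time (a new reading comes with each control period).
- cams.read_camera(name): name is "scene" or "top" or "wrist"; returns a dict with "img" (480x640x3 uint8, red, green, blue), "depth" (480x640 float32, mm along the optical axis (not along the pixel's ray), 0 where there is no reading), "fx", "fy", "cx", "cy" (pixels), "dist" ([k1, k2, p1, p2, k3] as OpenCV has them; the pictures are not rectified), "view" (4x4, takes a point from world to camera coordinates). Camera axes: x right, y up, looking along -z (the intrinsics and any distortion apply to the point x, -y, -z); pixel columns grow to the right and rows downward; lengths in mm; the calibration is good to about 2 mm. A picture is of the moment at which its call begins.
- bot.hand_in(): hands the job in; it is judged then, once.
The state is a dict: "time_s": time; "joint_pos": joint angles; "joint_vel": joint speeds; "joint_torque": joint torques, N m; "position": TCP position; "tcp_rot": TCP orientation; "force": force on the tool from outside, world axes, zero at the start; "ft_torque": the same for the moment, N m; "grip_width": opening from 0.0 (shut) to 1.0 (fully open); "gripper_force": force on a finger pad.
Only numpy, scipy, OpenCV 4.12 (cv2) and the standard library are available. Lean on these libraries where they do the work, as an engineer would, in place of code of your own. Each camera call takes 0.05 s, during which the arm holds its last target. There are 200 camera calls.

## Task

Get the white dosing bottle ready for refilling: take the yellow-handled brush out of the clear rack, scrub its open measuring chamber with it, going right down to the bottom three times and at least half-way up again in between, and hang the brush back in its slot. Then unscrew the blue cap: its thread may be left- or right-handed and nothing shows which, so try it one way, and the other way if it does not give, until it comes loose. Finish still holding the cap in the gripper, level, lifted a hand's breadth clear above its neck; do not put it down, and leave the red brush, the mallet head and the green peg where they are.

Things in the scene. Friction and masses are not known exactly. Their poses are not given: they have to be found in the camera images.
- brush_grip (a point): the yellow-handled bottle brush, hanging upright in one of the two slots of the clear rack, white bristles down. This point is the middle of its round handle (22 mm diameter, 78 mm long, top 42 mm above this point), on the brush's axis; z points up along the brush. Whole length 210 mm, mass about 70 g
- brush_tip (a point): lower end of that brush, on its axis, at the end of the bristles, 168 mm below the middle of the handle. The bristle head is 36 mm in diameter over the lowest 83 mm, of which the inner 26 mm is stiff
- brush_guard (a point): centre of the underside of that brush's round guard (52 mm diameter, 6 mm thick), 125 mm above the tip and 43 mm below the middle of the handle; the guard rests on the rack's top plate when the brush hangs
- thin_brush_grip (a point): bystander: a thin red-handled brush hanging in the other slot of the rack (same length, guard and handle, black bristles 20 mm in diameter); this point is the middle of its handle, whose top is 235 mm above the counter
- rack_slot0 (a point): clear acrylic rack, fixed, 100 mm deep (x), 210 mm wide (y), top 150 mm above the counter. This point is where a hanging brush's axis passes the upper face of the top plate in one slot. The slot is 38 mm wide, ends 19 mm to +x of this point and is open towards -x (the front): a brush goes in or out straight up and down, or from the front
- rack_slot1 (a point): the same point of the other slot, 120 mm to +y of rack_slot0 in the rack's axes
- chamber_mouth (a point): centre of the open mouth of the clear round measuring chamber of the white bottle: inner diameter 42 mm, outer 50 mm, rim 130 mm above the counter; the chamber is upright and is part of the bottle, which stands fast in a clear tray (it cannot move)
- chamber_floor (a point): centre of the chamber's inner floor, 98 mm straight below the mouth
- neck_rim (a point): centre of the rim of the white bottle's filling neck (36 mm diameter), 152 mm above the counter; the chamber's axis is 95 mm to -y of it. A closed grey bottle with an orange cap of the same size (fixed, not to be opened) stands 120 mm to +y. The bottles' shoulders are at most 114 mm above the counter; a collar 53 mm in diameter lies 5 mm below the blue cap
- cap_centre (a point): blue screw cap on the filling neck, 54 mm diameter, 26 mm high, about 35 g; its centre, half-way up (142 mm above the counter while on); z up. On a quick three-start thread: one way it stops within about 5 degrees, the other way it turns up to 80 degrees and lifts straight off anywhere from 45 to 80. Which way (seen from above) varies from bottle to bottle and cannot be seen
- mallet_head: bystander: black hard-silicone mallet head without a handle, 88 mm long, 58 mm diameter, lying on the counter; origin at its underside, x along it
- green_peg: bystander: green plastic tent peg, 220 mm long, 23 mm high, lying on the counter; origin under its middle, x along it
There are look-alikes about, which are no part of the job. Of the things that look like the part that bears cap_centre, the largest one is meant.

How it is judged (in metres and radians):
On the way, in this order (a step that is already met when the one before it is completed fails the run):
1. the brush's tip reaches the bottom of the measuring chamber (horizontal distance between brush_tip and chamber_mouth below 0.02 m and z of brush_tip in the frame of chamber_floor below 0.018 m), for 0.04 s.
2. the brush is drawn half-way up the chamber or higher (horizontal distance between brush_tip and chamber_mouth below 0.02 m and z of brush_tip in the frame of chamber_floor above 0.045 m), for 0.04 s.
3. it goes down to the bottom again (all of step 1), for 0.04 s.
4. it is drawn half-way up or higher again (all of step 2), for 0.04 s.
5. it goes down to the bottom a third time (all of step 3), for 0.04 s.
6. the brush hangs in its slot of the rack again, let go and still ((horizontal distance between brush_guard and rack_slot0 below 0.016 m or horizontal distance between brush_guard and rack_slot1 below 0.016 m) and z of brush_guard in the frame of rack_slot0 between -0.004 and 0.006 m and angle between brush_guard's own z axis and vertical below 0.15 rad and contact force between the fingers and brush below 0.1 N and linear speed of brush below 0.03 m/s), for 0.2 s.
At the end, for the whole second after the job is handed in: cap held still by the fingers, its centre at least 40 mm above the neck rim and within 100 mm of it sideways, tilt under 0.25 rad, not touching the bottle; brush hanging free and still in a slot of the rack, tilt under 0.15 rad, axis within 16 mm of the slot point, guard on the plate (all of step 6 and z of cap_centre in the frame of neck_rim above 0.04 m and horizontal distance between cap_centre and neck_rim below 0.1 m and angle between cap_centre's own z axis and vertical below 0.25 rad and contact force between the fingers and cap above 1 N and contact force between cap and bottle_stand below 0.1 N and linear speed of cap below 0.03 m/s); the arm keeps its last pose, push and grip.
It fails at once if the mallet head or the green peg is shifted by more than 20 mm (distance of any of mallet_head, green_peg from where it was at the start of the episode above 0.02 m).
It fails at once if the thin brush is knocked out of its place by more than 25 mm (distance of thin_brush_grip from where it was at the start of the episode above 0.025 m).
It also fails if it takes over 72 s, if anything falls off the work surface, if the arm or the gripper's body presses on something with over 40 N, if the wrist force passes 120 N, or if a joint passes its speed limit or range.

## Working session

There is one attempt and no reset: what is moved stays moved. The work goes in short steps, Python scripts to look and compute and a tool call to move; the robot and the scene stay as the last step left them, time stands still between calls to the robot, and variables do not carry over. Pictures are saved under pics/ and viewed, at most 10 in all, crops included, and the job is handed in when it is done.

Besides the shell and the picture viewer there is one more tool, called after "Emit:" as name(argument=value, ...), one argument or row to a line, values as JSON. move_arm: Moves the arm, as the interface text tells. Its arguments: {"type":"object","properties":{"moves":{"type":"string"},"newtons":{"type":"number"}},"required":["moves"]}

```bash
mkdir -p pics
cat > h.py <<'E'
import numpy as np, cv2
from bench import bot, cams
def grab(n):
    c=cams.read_camera(n); c['K']=np.array([[c['fx'],0,c['cx']],[0,c['fy'],c['cy']],[0,0,1.]]); c['dist']=np.array(c['dist'],float); c['view']=np.array(c['view']); return c
def ray(c,u,v):
    p=cv2.undistortPoints(np.array([[[u,v]]],float),c['K'],c['dist'])[0,0]
    R=c['view'][:3,:3]; o=-R.T@c['view'][:3,3]; return o,R.T@np.array([p[0],-p[1],-1.])
def onz(c,u,v,z):
    o,d=ray(c,u,v); return o+d*(z-o[2])/d[2]
def atd(c,u,v):
    o,d=ray(c,u,v); return o+d*c['depth'][int(round(v)),int(round(u))]
def proj(c,P):
    q=c['view'][:3,:3]@np.array(P,float)+c['view'][:3,3]
    return cv2.projectPoints(np.array([[q[0],-q[1],-q[2]]]),np.zeros(3),np.zeros(3),c['K'],c['dist'])[0][0,0]
def save(c,n): cv2.imwrite('pics/'+n,c['img'][:,:,::-1])
def blobs(c,lo,hi,amin=60):
    h=cv2.cvtColor(c['img'],cv2.COLOR_RGB2HSV); m=cv2.inRange(h,np.array(lo),np.array(hi))
    n,l,s,ce=cv2.connectedComponentsWithStats(m)
    return [(s[i].tolist(),ce[i].round(1).tolist(),l==i) for i in range(1,n) if s[i,4]>=amin]
E
python3 - <<'E'
from h import *
import pickle
D={}
for n in('scene','top'):
    c=grab(n); D[n]=c; save(c,n+'0.png')
    for k,lo,hi in(('yel',(20,110,90),(35,255,255)),('blue',(95,110,60),(125,255,255)),('red',(0,130,80),(7,255,255)),('org',(8,130,100),(19,255,255))):
        for s,ce,m in blobs(c,lo,hi):
            v,u=np.nonzero(m); i=np.argmin((u-ce[0])**2+(v-ce[1])**2); print(n,k,s,ce,atd(c,u[i],v[i]).round())
pickle.dump(D,open('d.pkl','wb'))
E
```

```text
scene yel [97, 102, 40, 14, 312] [116.0, 109.9] [ 181. -641.   71.]
scene yel [83, 112, 10, 11, 67] [87.9, 116.8] [ 255. -662.   97.]
scene yel [243, 172, 14, 17, 193] [249.4, 180.2] [ 502. -192.  229.]
scene yel [237, 188, 30, 36, 690] [251.3, 208.3] [ 502. -192.  172.]
scene blue [93, 113, 41, 22, 465] [113.3, 123.8] [1178.   93.  822.]
scene blue [0, 180, 99, 95, 1834] [54.1, 240.8] [ 591. -529.   77.]
scene blue [426, 272, 50, 38, 1314] [448.1, 289.9] [567. 137. 156.]
scene blue [408, 336, 44, 26, 651] [429.6, 348.9] [609. 133.  63.]
scene blue [414, 400, 30, 30, 722] [428.3, 414.4] [695. 150.  21.]
scene red [163, 174, 31, 52, 891] [176.5, 203.8] [ 542. -304.  183.]
scene org [507, 293, 41, 39, 1221] [527.0, 311.5] [573. 252. 157.]
scene org [485, 358, 49, 26, 716] [508.9, 370.6] [611. 254.  60.]
top yel [378, 255, 32, 33, 761] [393.2, 270.7] [ 493. -188.  226.]
top yel [617, 432, 19, 24, 263] [625.9, 443.2] [ 218. -588.  106.]
top yel [632, 436, 8, 18, 89] [636.1, 444.7] [ 211. -613.   92.]
top blue [187, 152, 24, 24, 440] [198.6, 163.9] [690. 146.  18.]
top blue [567, 187, 31, 133, 1119] [580.8, 252.8] [ 531. -535.   73.]
top blue [169, 211, 36, 35, 988] [186.5, 228.2] [558. 130. 154.]
top blue [171, 294, 25, 24, 460] [182.8, 305.7] [428. 167.  19.]
top blue [606, 399, 34, 20, 428] [625.1, 407.1] [ 276. -589.  103.]
top blue [607, 418, 33, 17, 241] [623.2, 425.5] [ 248. -583.  106.]
top red [450, 231, 36, 32, 742] [465.9, 246.0] [ 533. -301.  195.]
top org [93, 207, 33, 35, 877] [109.3, 223.4] [564. 251. 157.]
```

View pics/scene0.png

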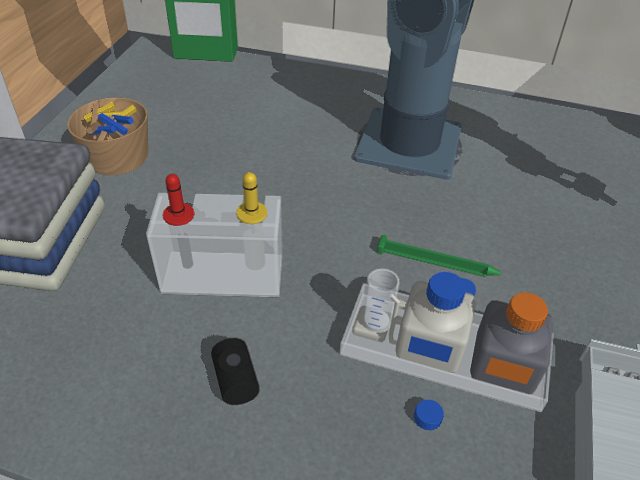

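View pics/top0.png

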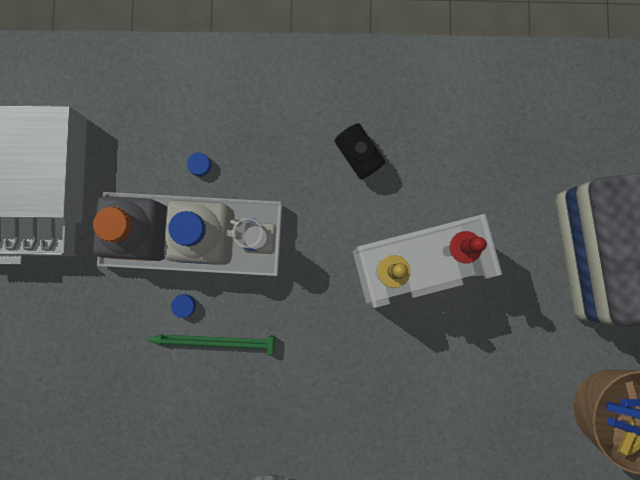

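Top view: yellow brush at (393,271), with red brush at (466,246) beside it; the yellow pegs in the basket (626,443) are look-alikes. The large blue cap on the neck is at (186,228). Small loose blue caps lie at (198,164) and (183,306), and there are also a blue label, the towel and blue pegs. I choose the yellow brush in the rack and the large cap, and check them in a crop.

Run:
```python
from h import *
import pickle
D=pickle.load(open('d.pkl','rb'))
def pts(c,m):
    v,u=np.nonzero(m&(c['depth']>0)); p=cv2.undistortPoints(np.c_[u,v].astype(float)[:,None],c['K'],c['dist'])[:,0]
    R=c['view'][:3,:3]; o=-R.T@c['view'][:3,3]
    return o+(np.c_[p[:,0],-p[:,1],-np.ones(len(u))]*c['depth'][v,u][:,None])@R
for n in D:
    c=D[n]
    for k,lo,hi in(('yel',(20,110,90),(35,255,255)),('blue',(95,110,60),(125,255,255)),('red',(0,130,80),(7,255,255)),('org',(8,130,100),(19,255,255))):
        P=np.vstack([pts(c,m) for s,ce,m in blobs(c,lo,hi)])
        P=P[(P[:,1]>-400)]
        for z0,z1 in((151,161),(226,242)):
            Q=P[(P[:,2]>z0)&(P[:,2]<z1)]
            if len(Q)>20:
                (cx,cy),r=cv2.minEnclosingCircle(Q[:,:2].astype(np.float32)); print(n,k,z0,len(Q),Q.mean(0).round(),'circ',round(cx),round(cy),round(r),'median z',np.median(Q[:,2]).round())
    P=pts(c,np.ones((480,640),bool)); 
    Q=P[(abs(P[:,0]-550)<60)&(abs(P[:,1]-38)<38)&(P[:,2]>122)&(P[:,2]<138)]
    print(n,'rim',len(Q),Q.mean(0).round() if len(Q) else '', cv2.minEnclosingCircle(Q[:,:2].astype(np.float32)) if len(Q) else '')
t=D['top']
for P in([558,130,155],[550,35,130],[490,-190,156]): print('proj',proj(t,P))
a=cv2.resize(t['img'][180:290,80:280],None,fx=3.9,fy=3.9,interpolation=2); b=cv2.resize(t['img'][205:315,345:505],None,fx=2.4,fy=2.4)
o=np.zeros((a.shape[0]+0,a.shape[1],3),np.uint8); o[:]=a
can=np.zeros((600,780,3),np.uint8); can[:320]=cv2.resize(a,(582,320)).copy() if 0 else np.pad(cv2.resize(a,(582,320)),((0,0),(0,198),(0,0))); can[320:320+264,:384]=b
cv2.imwrite('pics/crop.png',can[:,:,::-1])
s=bot.state(); print(s['position'],s['tcp_rot'],s['force'])
```

```text
scene yel 151 400 [ 499. -193.  156.] circ 494 -195 26 median z 156.0
scene yel 226 103 [ 497. -194.  231.] circ 496 -195 10 median z 231.0
scene blue 151 850 [559. 135. 155.] circ 557 133 29 median z 155.0
scene red 151 397 [ 539. -305.  156.] circ 533 -308 26 median z 156.0
scene red 226 92 [ 536. -307.  231.] circ 536 -307 9 median z 231.0
scene org 151 885 [565. 254. 156.] circ 563 254 28 median z 156.0
scene rim 374 [555.  39. 128.] ((553.57421875, 39.64433288574219), 25.809526443481445)
top yel 151 546 [ 494. -195.  156.] circ 495 -198 25 median z 156.0
top yel 226 147 [ 495. -197.  232.] circ 494 -198 10 median z 232.0
top blue 151 908 [558. 131. 155.] circ 558 131 27 median z 155.0
top red 151 496 [ 533. -306.  156.] circ 534 -312 25 median z 156.0
top red 226 133 [ 534. -309.  232.] circ 535 -310 9 median z 232.0
top org 151 868 [563. 252. 155.] circ 563 251 28 median z 155.0
top rim 250 [554.  37. 129.] ((554.3153076171875, 37.51245880126953), 24.90042495727539)
proj [185.81195165 227.77358984]
proj [248.0890125  234.97156999]
proj [388.44621976 273.75224789]
[200.4838372  617.73472299 237.90908976] [-3.14002204e+00  1.18432135e-04  2.82788585e+00] [ 0.4425889  -0.11475088 -0.55771641]
```

View pics/crop.png

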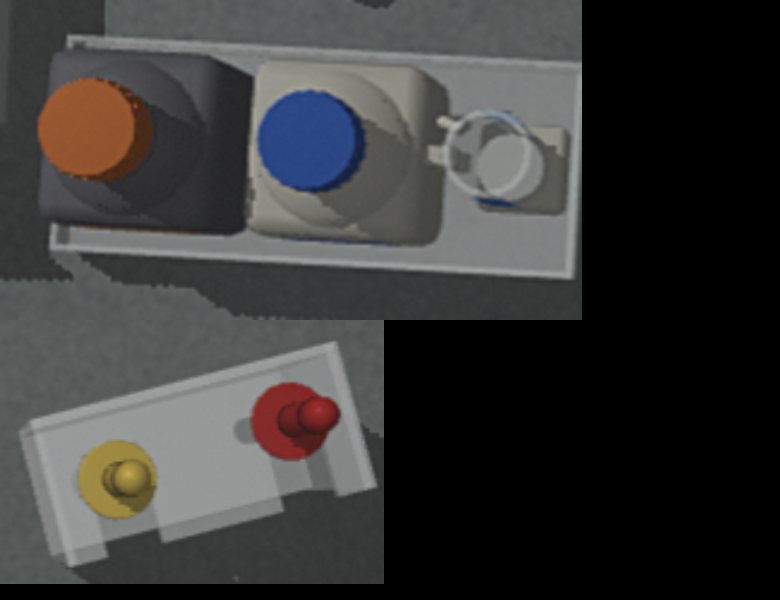

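The crop shows the yellow brush at about (493,269) in full-picture pixels, in the left slot with the red one separate. The large blue cap is at (186,228) and the chamber ring at (247,233), to the right of the cap. Distances check: slots 119 mm apart, chamber 94 mm, orange cap 120 mm. The heights fit too.

```bash
cat > g.py <<'E'
import sys
from h import *
from scipy.spatial.transform import Rotation as R
def g(x,y,z,yawdeg=90):
    s=bot.state(); A=R.from_euler('xyz',s['tcp_rot']); B=R.from_euler('xyz',[np.pi,0,np.radians(yawdeg)])
    d=A.inv().apply(np.array([x,y,z])-s['position']); print('t',round(s['time_s'],2),'pos',np.round(s['position'],1),'rot',np.round(s['tcp_rot'],3),'F',np.round(s['force'],1),'->',np.round(d/1000,4),np.round((A.inv()*B).as_rotvec()/2,4))
if __name__=='__main__':
    for a in sys.argv[1:]: g(*map(float,a.split(',')))
E
python3 g.py 450,250,330 500,-150,330
```

```text
t 0.1 pos [200.5 617.7 237.9] rot [-3.14   0.     2.828] F [ 0.4 -0.1 -0.6] -> [-0.3508 -0.2729 -0.0916] [-6.000e-04  5.000e-04  6.285e-01]
t 0.1 pos [200.5 617.7 237.9] rot [-3.14   0.     2.828] F [ 0.4 -0.1 -0.6] -> [-0.5218 -0.638  -0.091 ] [-6.000e-04  5.000e-04  6.285e-01]
```

Emit:
move_arm(
  moves="-0.351 -0.273 -0.092 0 0 0.62 -1;-0.351 -0.273 -0.092 0 0 0.62 -1;-0.351 -0.273 -0.092 0 0 0.62 -1;-0.351 -0.273 -0.092 0 0 0.62 -1;-0.351 -0.273 -0.092 0 0 0.62 -1",
  newtons=25,
)

```text
time_s: 0.72
position: [373.2, 363.0, 302.3]
tcp_rot: [-3.141, -0.0, 1.884]
force: [1.3, 0.4, -0.9]
grip_width: 1.002
gripper_force: 0.0
```

```bash
python3 g.py 470,100,320 495,-197,290
```

```text
t 0.72 pos [373.2 363.  302.3] rot [-3.141 -0.     1.884] F [ 1.3  0.4 -0.9] -> [-0.2801  0.0111 -0.0177] [-1.000e-04 -0.000e+00  1.566e-01]
t 0.72 pos [373.2 363.  302.3] rot [-3.141 -0.     1.884] F [ 1.3  0.4 -0.9] -> [-0.5703 -0.0567  0.0123] [-1.000e-04 -0.000e+00  1.566e-01]
```

Emit:
move_arm(
  moves="-0.57 -0.057 0.01 0 0 0.157 -1;-0.57 -0.057 0.01 0 0 0.157 -1;-0.57 -0.057 0.01 0 0 0.157 -1;-0.57 -0.057 0.01 0 0 0.157 -1;-0.57 -0.057 0.01 0 0 0.157 -1",
)

```text
time_s: 1.35
position: [440.5, 58.2, 296.6]
tcp_rot: [3.141, -0.0, 1.577]
force: [0.3, 0.1, -0.1]
grip_width: 1.0
gripper_force: 0.0
```

```bash
python3 g.py 495,-197,290
```

```text
t 1.35 pos [440.5  58.2 296.6] rot [ 3.141 -0.     1.577] F [ 0.3  0.1 -0.1] -> [-0.2555  0.053   0.0065] [ 0.0001 -0.0002  0.003 ]
```

Emit:
move_arm(
  moves="-0.255 0.053 0.01 0 0 0.003 -1;-0.255 0.053 0.01 0 0 0.003 -1;-0.255 0.053 0.01 0 0 0.003 -1;-0.255 0.053 0.01 0 0 0.003 -1;-0.255 0.053 0.01 0 0 0.003 -1",
)

```text
time_s: 1.98
position: [494.2, -199.3, 286.4]
tcp_rot: [-3.141, 0.003, 1.564]
force: [-0.2, 1.4, -0.1]
grip_width: 1.002
gripper_force: 0.0
```

```bash
python3 - <<'E'
from h import *
c=grab('wrist'); save(c,'w1.png')
for s,ce,m in blobs(c,(20,110,90),(35,255,255),100):
    v,u=np.nonzero(m&(c['depth']>0)); Q=np.array([atd(c,a,b) for a,b in zip(u,v)])
    for z0,z1 in((151,161),(226,242)):
        q=Q[(Q[:,2]>z0)&(Q[:,2]<z1)]
        if len(q)>20:print(s,len(q),q.mean(0).round(1),cv2.minEnclosingCircle(q[:,:2].astype(np.float32)))
E
python3 g.py 495,-197,187
```

```text
[286, 185, 75, 89, 4666] 2650 [ 493.6 -191.2  156.7] ((493.253662109375, -197.73394775390625), 25.88088607788086)
[286, 185, 75, 89, 4666] 1142 [ 493.3 -195.7  231.9] ((493.20245361328125, -197.3355712890625), 10.519463539123535)
t 2.02 pos [ 494.4 -198.   286.3] rot [-3.141e+00  2.000e-03  1.565e+00] F [-0.3 -0.5 -0.2] -> [0.0012 0.0007 0.0993] [-0.0004  0.0009 -0.0027]
```

Emit:
move_arm(
  moves="0.0005 -0.001 0.099 0 0 -0.003 -1;0.0005 -0.001 0.099 0 0 -0.003 -1;0.0005 -0.001 0.099 0 0 -0.003 -1;0.0005 -0.001 0.099 0 0 -0.003 1;0.0005 -0.001 0.099 0 0 -0.003 1",
  newtons=30,
)

```text
time_s: 2.65
position: [495.2, -194.1, 189.3]
tcp_rot: [3.139, 0.0, 1.577]
force: [0.2, -0.2, 1.1]
grip_width: 0.794
gripper_force: 0.0
```

Emit:
move_arm(
  moves="0 0 0 0 0 0 1;0 0 0 0 0 0 1;0 0 0 0 0 0 1;0 0 0 0 0 0 1",
)

```text
time_s: 3.15
position: [493.9, -194.2, 187.6]
tcp_rot: [-3.142, 0.0, 1.576]
force: [0.1, 0.4, 0.5]
grip_width: 0.344
gripper_force: 0.0
```

```bash
python3 g.py 493.5,-197.5,335
```

```text
t 3.15 pos [ 493.9 -194.2  187.6] rot [-3.142  0.     1.576] F [0.1 0.4 0.5] -> [-0.0033 -0.0005 -0.1474] [-0.      0.      0.0027]
```

Emit:
move_arm(
  moves="-0.003 0 0 0 0 0 1;-0.003 0 0 0 0 0 1;-0.003 0 0 0 0 0 1;-0.003 0 0 0 0 0 1",
)

```text
time_s: 3.65
position: [493.9, -197.1, 187.5]
tcp_rot: [-3.141, -0.0, 1.576]
force: [-0.5, -0.4, 0.2]
grip_width: 0.238
gripper_force: 30.0
```

Emit:
move_arm(
  moves="0 0 -0.04 0 0 0 1;0 0 -0.08 0 0 0 1;0 0 -0.12 0 0 0 1;0 0 -0.15 0 0 0 1;0 0 -0.15 0 0 0 1",
)

```text
time_s: 4.28
position: [495.0, -197.6, 339.5]
tcp_rot: [3.137, 0.001, 1.576]
force: [-0.8, 0.7, -0.8]
grip_width: 0.245
gripper_force: 30.0
```

```bash
python3 - <<'E'
from h import *
for n in ('scene','top'):
    c=grab(n); save(c,n+'1.png')
    for s,ce,m in blobs(c,(20,110,90),(35,255,255),100):
        v,u=np.nonzero(m&(c['depth']>0)); Q=np.array([atd(c,a,b) for a,b in zip(u,v)])
        if abs(Q[:,1].mean()+195)<60:
            print(n,s,Q.mean(0).round(),np.percentile(Q[:,2],[2,20,50,80,98]).round()); 
            k=Q[:,2]<np.percentile(Q[:,2],50); print(cv2.minEnclosingCircle(Q[k][:,:2].astype(np.float32)))
E
python3 g.py 554,38,335
```

```text
scene [228, 104, 35, 44, 712] [ 500. -194.  314.] [304. 307. 309. 325. 358.]
((318.89581298828125, -293.54571533203125), 227.3316192626953)
top [391, 252, 11, 32, 281] [ 495. -180.  320.] [304. 306. 307. 308. 417.]
((496.6744384765625, -184.4572296142578), 20.048358917236328)
t 4.38 pos [ 493.7 -196.8  336.9] rot [-3.141 -0.     1.577] F [ 0.6  0.9 -0.5] -> [0.2344 0.0617 0.0019] [-0.0003 -0.0002  0.0029]
```

View pics/scene1.png

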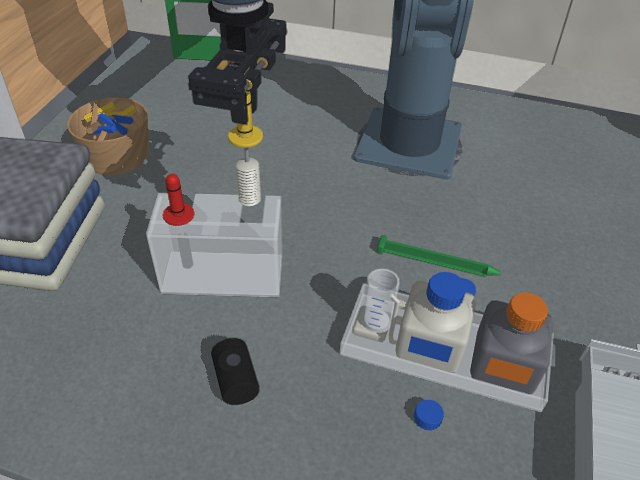

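The brush hangs upright in the gripper (guard at (246,135), bristles at (249,182)), clear of the rack. I carry it over the chamber.

Emit:
move_arm(
  moves="0.05 0.013 0.002 0 0 0 1;0.1 0.026 0.002 0 0 0 1;0.15 0.04 0.002 0 0 0 1;0.2 0.053 0.002 0 0 0 1;0.234 0.0615 0.002 0 0 0 1",
)

```text
time_s: 5.0
position: [553.6, 40.2, 333.6]
tcp_rot: [-3.139, 0.0, 1.579]
force: [-0.7, -0.5, -0.2]
grip_width: 0.24
gripper_force: 30.0
```

Emit:
move_arm(
  moves="0 0 0 0 0 0 1;0 0 0 0 0 0 1",
)

```text
time_s: 5.25
position: [553.5, 36.1, 334.4]
tcp_rot: [-3.14, 0.001, 1.575]
force: [0.3, 0.9, -0.5]
grip_width: 0.238
gripper_force: 30.0
```

```bash
python3 - <<'E'
from h import *
c=grab('scene');b=grab('top')
k=c['img'][180:350,320:440]; cv2.imwrite('pics/ch.png',np.hstack([cv2.resize(k,(400,567)),cv2.resize(b['img'][180:290,200:278],(400,567))])[:,:,::-1])
def pts(c):
    v,u=np.nonzero(c['depth']>0); p=cv2.undistortPoints(np.c_[u,v].astype(float)[:,None],c['K'],c['dist'])[:,0]
    R=c['view'][:3,:3]; o=-R.T@c['view'][:3,3]
    return o+(np.c_[p[:,0],-p[:,1],-np.ones(len(u))]*c['depth'][v,u][:,None])@R
for q in(c,b):
  P=pts(q); P=P[(abs(P[:,0]-554)<40)&(abs(P[:,1]-38)<45)]
  for z0,z1 in((122,136),(170,190),(190,215),(215,250),(295,308)):
    S=P[(P[:,2]>z0)&(P[:,2]<z1)]
    if len(S)>8: print(z0,len(S),S.min(0).round(),S.max(0).round(),S.mean(0).round(1))
E
python3 g.py 554,38,335
```

```text
122 374 [527.  15. 122.] [580.  64. 133.] [554.7  39.4 128. ]
170 133 [549.  19. 177.] [572.  54. 190.] [564.3  37.5 183.5]
190 305 [549.  18. 190.] [571.  54. 215.] [564.5  36.9 202.5]
215 472 [542.  18. 215.] [571.  54. 250.] [564.1  36.9 233.6]
295 633 [529.  10. 297.] [580.  62. 308.] [560.5  36.7 303.1]
122 127 [530.  13. 123.] [578.  43. 134.] [549.7  23.4 129.4]
170 28 [536.  16. 178.] [563.  35. 190.] [546.   21.8 184.2]
190 53 [536.  16. 191.] [564.  32. 215.] [547.1  20.9 202.2]
215 71 [538.  16. 215.] [565.  29. 249.] [547.7  19.7 230.7]
295 299 [536.   8. 299.] [579.  27. 308.] [558.5  17.4 303.2]
t 5.35 pos [553.7  35.5 335.1] rot [-3.141e+00  1.000e-03  1.574e+00] F [-0.4 -0.2 -0.8] -> [0.0025 0.0003 0.0001] [-0.0004  0.0003  0.0015]
```

View pics/ch.png

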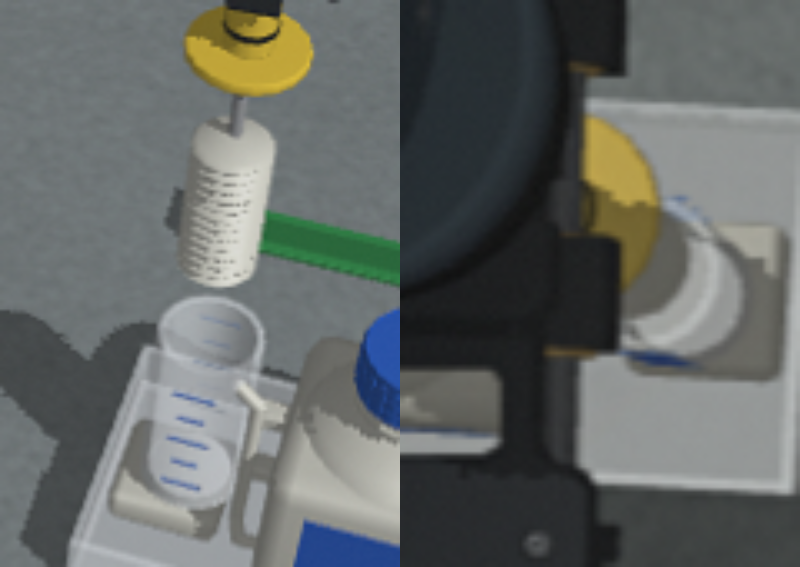

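Scene view: the bristle head sits centred above the mouth ring, and the depth puts it about 3 mm off in y. I shift +3 mm and go down.

Emit:
move_arm(
  moves="0.003 0 0.02 0 0 0 1;0.003 0 0.05 0 0 0 1;0.003 0 0.08 0 0 0 1;0.003 0 0.11 0 0 0 1;0.003 0 0.131 0 0 0 1",
  newtons=40,
)

```text
time_s: 5.98
position: [553.5, 38.7, 203.3]
tcp_rot: [-3.14, 0.001, 1.574]
force: [0.2, -0.6, -0.6]
grip_width: 0.242
gripper_force: 40.0
```

Emit:
move_arm(
  moves="0 0 0 0 0 0 1;0 0 0 0 0 0 1",
)

```text
time_s: 6.22
position: [554.7, 39.4, 205.5]
tcp_rot: [3.14, -0.0, 1.575]
force: [0.2, 0.2, -0.3]
grip_width: 0.236
gripper_force: 40.0
```

```bash
python3 g.py 554,38,200
python3 - <<'E'
from h import *
c=grab('scene')
h=cv2.cvtColor(c['img'],cv2.COLOR_RGB2HSV)
for s,ce,m in blobs(c,(20,110,90),(35,255,255),60):
    v,u=np.nonzero(m&(c['depth']>0)); Q=np.array([atd(c,a,b) for a,b in zip(u,v)])
    if abs(Q[:,1].mean()-38)<60: print(s,np.percentile(Q[:,2],[2,20,50]).round(),Q.min(0),Q.max(0))
E
```

```text
t 6.22 pos [554.7  39.4 205.5] rot [ 3.14  -0.     1.575] F [ 0.2  0.2 -0.3] -> [-0.0014 -0.0007  0.0055] [ 0.0007 -0.      0.0022]
[369, 254, 35, 22, 535] [171. 173. 175.] [380.13348628  14.82359161   0.78964411] [640.31969565  65.48410269 273.01986773]
```

Emit:
move_arm(
  moves="-0.001 0 0.005 0 0 0 1;-0.001 0 0.005 0 0 0 1;-0.001 0 0.005 0 0 0 1",
)

```text
time_s: 6.65
position: [554.2, 39.2, 199.7]
tcp_rot: [3.141, -0.0, 1.576]
force: [-0.2, -0.3, -0.4]
grip_width: 0.235
gripper_force: 40.0
```

Emit:
move_arm(
  moves="0 0 -0.03 0 0 0 1;0 0 -0.06 0 0 0 1;0 0 -0.06 0 0 0 1;0 0 -0.06 0 0 0 1;0 0 -0.03 0 0 0 1",
)

```text
time_s: 7.28
position: [555.1, 39.4, 229.8]
tcp_rot: [3.139, -0.001, 1.577]
force: [0.4, 0.4, -1.8]
grip_width: 0.234
gripper_force: 40.0
```

Emit:
move_arm(
  moves="0 0 0.03 0 0 0 1;0 0 0.03 0 0 0 1;0 0 0.03 0 0 0 1",
)

```text
time_s: 7.65
position: [554.3, 39.0, 199.9]
tcp_rot: [-3.141, 0.0, 1.576]
force: [-0.3, -0.1, -0.5]
grip_width: 0.239
gripper_force: 40.0
```

Emit:
move_arm(
  moves="0 0 -0.03 0 0 0 1;0 0 -0.06 0 0 0 1;0 0 -0.06 0 0 0 1;0 0 -0.06 0 0 0 1;0 0 -0.03 0 0 0 1",
)

```text
time_s: 8.28
position: [555.2, 39.4, 230.1]
tcp_rot: [3.139, -0.001, 1.577]
force: [-0.9, 0.4, -1.3]
grip_width: 0.238
gripper_force: 40.0
```

Emit:
move_arm(
  moves="0 0 0.03 0 0 0 1;0 0 0.03 0 0 0 1;0 0 0.03 0 0 0 1;0 0 0.03 0 0 0 1",
)

```text
time_s: 8.78
position: [554.9, 39.2, 200.7]
tcp_rot: [3.14, -0.0, 1.576]
force: [0.3, 0.7, -1.0]
grip_width: 0.237
gripper_force: 40.0
```

```bash
python3 g.py 554,38,335
python3 - <<'E'
from h import *
c=grab('scene')
for s,ce,m in blobs(c,(20,110,90),(35,255,255),60):
    v,u=np.nonzero(m&(c['depth']>0)); Q=np.array([atd(c,a,b) for a,b in zip(u,v)])
    if abs(Q[:,1].mean()-38)<60: print(s,np.percentile(Q[:,2],[2,20,50]).round())
E
```

```text
t 8.78 pos [554.9  39.2 200.7] rot [ 3.14  -0.     1.576] F [ 0.3  0.7 -1. ] -> [-0.0011 -0.0007 -0.1343] [ 0.0009 -0.0002  0.0027]
[369, 257, 34, 21, 521] [166. 168. 170.]
```

Emit:
move_arm(
  moves="0 0 -0.03 0 0 0 1;0 0 -0.07 0 0 0 1;0 0 -0.11 0 0 0 1;0 0 -0.137 0 0 0 1;0 0 -0.137 0 0 0 1",
)

```text
time_s: 9.45
position: [555.5, 39.1, 339.1]
tcp_rot: [3.137, -0.001, 1.576]
force: [-0.4, -1.0, -0.0]
grip_width: 0.235
gripper_force: 40.0
```

```bash
python3 g.py 494,-197.2,337
```

```text
t 9.45 pos [555.5  39.1 339.1] rot [ 3.137e+00 -1.000e-03  1.576e+00] F [-0.4 -1.  -0. ] -> [-0.236  -0.0628  0.0014] [ 0.0025 -0.0007  0.0027]
```

Emit:
move_arm(
  moves="-0.05 -0.013 0 0 0 0 1;-0.1 -0.026 0 0 0 0 1;-0.15 -0.039 0 0 0 0 1;-0.2 -0.052 0 0 0 0 1;-0.2355 -0.061 0 0 0 0 1",
)

```text
time_s: 10.07
position: [492.9, -198.8, 335.8]
tcp_rot: [-3.141, -0.0, 1.574]
force: [0.1, -0.0, -0.9]
grip_width: 0.233
gripper_force: 40.0
```

Emit:
move_arm(
  moves="0 0 0 0 0 0 1;0 0 0 0 0 0 1;0 0 0 0 0 0 1",
)

```text
time_s: 10.45
position: [494.9, -195.1, 336.1]
tcp_rot: [-3.141, -0.001, 1.579]
force: [-0.6, 0.3, -1.3]
grip_width: 0.239
gripper_force: 40.0
```

```bash
python3 g.py 494,-197.2,337
python3 - <<'E'
from h import *
c=grab('scene')
def pts(c):
    v,u=np.nonzero(c['depth']>0); p=cv2.undistortPoints(np.c_[u,v].astype(float)[:,None],c['K'],c['dist'])[:,0]
    R=c['view'][:3,:3]; o=-R.T@c['view'][:3,3]
    return o+(np.c_[p[:,0],-p[:,1],-np.ones(len(u))]*c['depth'][v,u][:,None])@R
P=pts(c); P=P[(abs(P[:,0]-494)<40)&(abs(P[:,1]+197)<45)]
for z0,z1 in((170,190),(190,215),(215,250),(295,310)):
    S=P[(P[:,2]>z0)&(P[:,2]<z1)]
    if len(S)>8: print(z0,len(S),S.min(0).round(),S.max(0).round(),S.mean(0).round(1))
E
```

```text
t 10.45 pos [ 494.9 -195.1  336.1] rot [-3.141e+00 -1.000e-03  1.579e+00] F [-0.6  0.3 -1.3] -> [-0.0021 -0.0009 -0.0009] [-0.0003 -0.0003  0.004 ]
170 110 [ 487. -209.  179.] [ 512. -177.  190.] [ 504.9 -189.8  184.7]
190 262 [ 485. -210.  190.] [ 513. -176.  215.] [ 504.6 -188.7  202.8]
215 402 [ 486. -210.  215.] [ 512. -176.  250.] [ 504.6 -189.3  232.6]
295 494 [ 469. -220.  298.] [ 520. -168.  310.] [ 501.3 -191.   304.5]
```

Emit:
move_arm(
  moves="-0.002 -0.0005 0.01 0 0 0 1;-0.002 -0.0005 0.04 0 0 0 1;-0.002 -0.0005 0.08 0 0 0 1;-0.002 -0.0005 0.12 0 0 0 1;-0.002 -0.0005 0.145 0 0 0 1",
)

```text
time_s: 11.12
position: [492.9, -198.0, 189.1]
tcp_rot: [-3.139, -0.0, 1.577]
force: [0.2, 0.1, 0.5]
grip_width: 0.238
gripper_force: 40.0
```

Emit:
move_arm(
  moves="0 0 0 0 0 0 1;0 0 0 0 0 0 1",
)

```text
time_s: 11.38
position: [494.4, -198.8, 192.2]
tcp_rot: [3.141, 0.0, 1.576]
force: [0.4, -0.6, -0.8]
grip_width: 0.239
gripper_force: 40.1
```

```bash
python3 g.py 494,-197.2,188
python3 - <<'E'
from h import *
c=grab('scene'); save(c,'s3.png')
for s,ce,m in blobs(c,(20,110,90),(35,255,255),60):
    v,u=np.nonzero(m&(c['depth']>0)); Q=np.array([atd(c,a,b) for a,b in zip(u,v)])
    if abs(Q[:,1].mean()+195)<60:
        print(s,np.percentile(Q[:,2],[2,20,50]).round()); q=Q[(Q[:,2]>150)&(Q[:,2]<163)]; print(cv2.minEnclosingCircle(q[:,:2].astype(np.float32)),np.median(q[:,2]))
E
```

```text
t 11.38 pos [ 494.4 -198.8  192.2] rot [3.141 0.    1.576] F [ 0.4 -0.6 -0.8] -> [ 0.0016 -0.0004  0.0042] [0.0004 0.0002 0.0028]
[234, 185, 31, 37, 561] [157. 161. 162.]
((496.2194519042969, -199.4403076171875), 26.991151809692383) 161.35019589640768
```

Emit:
move_arm(
  moves="0.001 0 0.004 0 0 0 1;0.001 0 0.004 0 0 0 1;0.001 0 0.004 0 0 0 -0.3;0.001 0 0.004 0 0 0 -0.3;0.001 0 0.004 0 0 0 -0.3",
)

```text
time_s: 12.05
position: [494.1, -197.7, 187.7]
tcp_rot: [3.141, 0.0, 1.576]
force: [-1.2, -0.4, -0.3]
grip_width: 0.548
gripper_force: 0.0
```

Emit:
move_arm(
  moves="0 0 0 0 0 0 -0.3;0 0 -0.03 0 0 0 -0.3;0 0 -0.07 0 0 0 -0.3;0 0 -0.12 0 0 0 -0.3;0 0 -0.15 0 0 0 -0.3",
)

```text
time_s: 12.68
position: [494.4, -198.1, 340.0]
tcp_rot: [3.139, 0.0, 1.576]
force: [-0.0, -0.3, 0.2]
grip_width: 0.649
gripper_force: 0.0
```

```bash
python3 g.py 558,132,300
python3 - <<'E'
from h import *
for n in('scene','wrist'):
  c=grab(n); save(c,n+'4.png')
  for s,ce,m in blobs(c,(20,110,90),(35,255,255),60):
    v,u=np.nonzero(m&(c['depth']>0)); Q=np.array([atd(c,a,b) for a,b in zip(u,v)])
    if abs(Q[:,1].mean()+195)<60:
        for z0,z1 in((150,163),(226,242)):
            q=Q[(Q[:,2]>z0)&(Q[:,2]<z1)]
            if len(q)>5: print(n,s,cv2.minEnclosingCircle(q[:,:2].astype(np.float32)),np.median(q[:,2]))
E
```

```text
t 12.68 pos [ 494.4 -198.1  340. ] rot [3.139 0.    1.576] F [-0.  -0.3  0.2] -> [0.3298 0.0652 0.04  ] [0.0013 0.0002 0.0026]
scene [242, 173, 14, 16, 189] ((495.8244934082031, -196.2943115234375), 9.790096282958984) 230.8229578634647
scene [235, 188, 31, 37, 689] ((494.4927673339844, -195.54815673828125), 26.820688247680664) 155.81700210316774
wrist [291, 176, 62, 69, 3113] ((495.1329345703125, -198.67703247070312), 25.633480072021484) 156.7166621445873
wrist [291, 176, 62, 69, 3113] ((494.94091796875, -198.51986694335938), 10.544650077819824) 232.36602426130327
```

View pics/scene4.png

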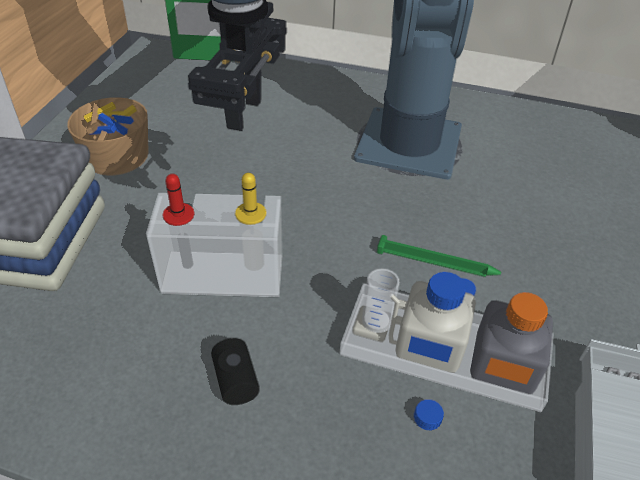

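The yellow brush is back upright in its slot (250,212), the red one and the bystanders are unmoved. Next, the cap at (448,290).

Emit:
move_arm(
  moves="0.06 0.012 0 0 0 0 -1;0.12 0.024 0 0 0 0 -1;0.18 0.036 0 0 0 0 -1;0.24 0.048 0.02 0 0 0 -1;0.3 0.06 0.04 0 0 0 -1",
)

```text
time_s: 13.4
position: [551.4, 101.2, 297.4]
tcp_rot: [-3.141, -0.0, 1.576]
force: [-0.0, 0.9, 0.4]
grip_width: 1.0
gripper_force: 0.0
```

Emit:
move_arm(
  moves="0.028 0.005 0.04 0 0 0 -1;0.028 0.005 0.04 0 0 0 -1;0.028 0.005 0.04 0 0 0 -1",
)

```text
time_s: 13.78
position: [556.6, 125.4, 259.1]
tcp_rot: [3.142, 0.001, 1.574]
force: [-0.9, 0.1, 0.9]
grip_width: 0.997
gripper_force: 0.0
```

```bash
python3 - <<'E'
from h import *
c=grab('wrist'); save(c,'w5.png')
for s,ce,m in blobs(c,(95,110,60),(125,255,255),300):
    v,u=np.nonzero(m&(c['depth']>0)); Q=np.array([atd(c,a,b) for a,b in zip(u,v)]); q=Q[(Q[:,2]>151)&(Q[:,2]<161)]
    if len(q)>50: print(s,q.mean(0),cv2.minEnclosingCircle(q[:,:2].astype(np.float32)))
E
python3 g.py 558,132,125
```

```text
[282, 175, 88, 90, 6067] [557.13559673 133.62778593 155.67436553] ((557.3449096679688, 132.7195281982422), 27.86020851135254)
t 13.82 pos [557.1 125.2 259.7] rot [3.14  0.    1.574] F [ 0.7  0.1 -0.4] -> [0.0069 0.0008 0.1347] [0.0007 0.0002 0.0014]
```

Emit:
move_arm(
  moves="0.0073 0.0003 0.02 0 0 0 -1;0.0073 0.0003 0.06 0 0 0 -1;0.0073 0.0003 0.1 0 0 0 -1;0.0073 0.0003 0.131 0 0 0 -1;0.0073 0.0003 0.131 0 0 0 0",
  newtons=30,
)

```text
time_s: 14.45
position: [556.2, 132.8, 127.3]
tcp_rot: [-3.14, 0.001, 1.574]
force: [0.4, -0.4, 0.9]
grip_width: 0.908
gripper_force: 0.0
```

Emit:
move_arm(
  moves="0 0 0 0 0 0 0;0 0 0 0 0 0 0",
)

```text
time_s: 14.7
position: [558.0, 134.5, 129.6]
tcp_rot: [3.139, -0.001, 1.576]
force: [-0.2, 0.2, -0.1]
grip_width: 0.685
gripper_force: 0.0
```

```bash
python3 g.py 557.3,132.6,128.5;python3 -c "
from h import *
print(bot.state()['grip_width'],bot.state()['joint_pos'])"
```

```text
t 14.7 pos [558.  134.5 129.6] rot [ 3.139e+00 -1.000e-03  1.576e+00] F [-0.2  0.2 -0.1] -> [-0.0019 -0.0007  0.0011] [ 0.0015 -0.0005  0.0025]
0.6852263442467541 [-0.68252852  0.59579006  0.49847929  1.8521764  -0.38855414  0.78776769
  0.02607518]
```

Emit:
move_arm(
  moves="-0.001 0 0 0 0 0 1;-0.001 0 0 0 0 0 1;-0.001 0 0 0 0 0 1;-0.001 0 0 0 0 0 1",
)

```text
time_s: 15.2
position: [557.7, 134.3, 129.2]
tcp_rot: [3.139, -0.002, 1.577]
force: [-0.9, 0.6, 8.0]
grip_width: 0.618
gripper_force: 30.0
```

Emit:
move_arm(
  moves="0 0 0 0 0 0.02 1;0 0 0 0 0 0.04 1;0 0 0 0 0 0.06 1;0 0 0 0 0 0.08 1;0 0 0 0 0 0.08 1",
)

```text
time_s: 15.82
position: [557.9, 134.1, 129.1]
tcp_rot: [3.139, -0.001, 1.419]
force: [-0.9, 0.4, 7.1]
grip_width: 0.618
gripper_force: 30.0
```

```bash
python3 g.py 557.3,132.6,128.5;python3 -c "
from h import *
s=bot.state();print(s['grip_width'],s['gripper_force'],s['ft_torque'],s['joint_pos'][6])"
```

```text
t 15.82 pos [557.9 134.1 129.1] rot [ 3.139e+00 -1.000e-03  1.419e+00] F [-0.9  0.4  7.1] -> [-0.0016 -0.0003  0.0006] [ 0.0012 -0.0004 -0.076 ]
0.6179653796818961 30.001154429046437 [0.07196631 0.21813651 0.70488924] -0.10150305103144273
```

Turned 9° clockwise, the moment rose to 0.7 N m. I turn the other way to compare.

Emit:
move_arm(
  moves="0 0 0 0 0 -0.04 1;0 0 0 0 0 -0.08 1;0 0 0 0 0 -0.12 1;0 0 0 0 0 -0.16 1;0 0 0 0 0 -0.16 1",
)

```text
time_s: 16.45
position: [558.0, 133.9, 129.2]
tcp_rot: [3.139, -0.001, 1.737]
force: [0.6, 0.6, 6.2]
grip_width: 0.617
gripper_force: 30.0
```

```bash
python3 g.py 557.3,132.6,128.5;python3 -c "
from h import *
s=bot.state();print(s['grip_width'],s['gripper_force'],s['ft_torque'],s['joint_pos'][6])"
```

```text
t 16.45 pos [558.  133.9 129.2] rot [ 3.139e+00 -1.000e-03  1.737e+00] F [0.6 0.6 6.2] -> [-0.0012 -0.0009  0.0006] [ 0.0013 -0.0005  0.0833]
0.6174510363276439 30.000647543929517 [ 0.0716331   0.17815276 -0.01816   ] 0.15930580144699774
```

Counter-clockwise there is no moment, so it loosens that way. I continue.

Emit:
move_arm(
  moves="0 0 0 0 0 -0.09 1;0 0 0 0 0 -0.18 1;0 0 0 0 0 -0.27 1;0 0 0 0 0 -0.36 1;0 0 0 0 0 -0.43 1",
)

```text
time_s: 17.08
position: [557.5, 133.7, 129.1]
tcp_rot: [3.14, 0.001, 2.601]
force: [-2.1, 0.4, 7.2]
grip_width: 0.619
gripper_force: 30.0
```

Emit:
move_arm(
  moves="0 0 0 0 0 0 1;0 0 0 0 0 0 1",
)

```text
time_s: 17.32
position: [557.5, 133.7, 129.1]
tcp_rot: [3.14, 0.001, 2.597]
force: [-1.4, 0.5, 7.4]
grip_width: 0.619
gripper_force: 30.0
```

```bash
python3 g.py 557.3,132.6,128.5;python3 -c "
from h import *
s=bot.state();print(s['grip_width'],s['gripper_force'],s['ft_torque'],s['joint_pos'][6])"
```

```text
t 17.32 pos [557.5 133.7 129.1] rot [3.140e+00 1.000e-03 2.597e+00] F [-1.4  0.5  7.4] -> [-0.0004 -0.001   0.0006] [1.000e-03 1.000e-04 5.129e-01]
0.6192426999287329 30.001257566618733 [-0.02267839  0.35564988  0.06215768] 0.8651392129720206
```

Emit:
move_arm(
  moves="0 0 -0.003 0 0 0 1;0 0 -0.006 0 0 0 1;0 0 -0.01 0 0 0 1;0 0 -0.01 0 0 0 1",
)

```text
time_s: 17.82
position: [556.9, 133.5, 138.1]
tcp_rot: [3.141, 0.0, 2.596]
force: [-0.6, 0.3, -0.1]
grip_width: 0.619
gripper_force: 30.0
```

The force is now near zero, so the cap is free. I lift it.

Emit:
move_arm(
  moves="0 0 -0.015 0 0 0 1;0 0 -0.035 0 0 0 1;0 0 -0.06 0 0 0 1;0 0 -0.08 0 0 0 1;0 0 -0.085 0 0 0 1",
)

```text
time_s: 18.45
position: [557.7, 133.7, 224.7]
tcp_rot: [3.139, 0.002, 2.596]
force: [-0.0, 0.5, -0.1]
grip_width: 0.62
gripper_force: 30.0
```

Emit:
move_arm(
  moves="0 0 0 0 0 0 1;0 0 0 0 0 0 1;0 0 0 0 0 0 1;0 0 0 0 0 0 1",
)

```text
time_s: 18.95
position: [556.5, 133.5, 222.3]
tcp_rot: [-3.141, -0.0, 2.596]
force: [-0.3, 0.8, -0.8]
grip_width: 0.616
gripper_force: 30.0
```

Run:
```python
from h import *
c=grab('scene'); save(c,'end.png')
for k,lo,hi in(('blue',(95,110,60),(125,255,255)),('yel',(20,110,90),(35,255,255))):
  for s,ce,m in blobs(c,lo,hi,100):
    v,u=np.nonzero(m&(c['depth']>0)); Q=np.array([atd(c,a,b) for a,b in zip(u,v)]); print(k,s,np.median(Q,0).round(),np.percentile(Q[:,2],[3,97]).round())
```

```text
blue [93, 113, 41, 22, 464] [ 271. -592.  102.] [ 85. 115.]
blue [0, 180, 99, 95, 1838] [ 602. -535.   69.] [51. 78.]
blue [437, 227, 39, 41, 1259] [570. 132. 248.] [226. 251.]
blue [455, 278, 21, 17, 204] [421. 177.  20.] [ 1. 23.]
blue [408, 336, 44, 26, 651] [609. 132.  63.] [44. 81.]
blue [414, 400, 30, 30, 722] [695. 151.  20.] [ 3. 23.]
yel [97, 102, 40, 14, 312] [ 221. -620.  103.] [ 68. 116.]
yel [242, 173, 14, 16, 195] [ 500. -194.  227.] [214. 235.]
yel [235, 188, 31, 37, 697] [ 503. -192.  157.] [152. 207.]
yel [488, 205, 28, 17, 169] [564. 176. 317.] [312. 320.]
```

View pics/end.png

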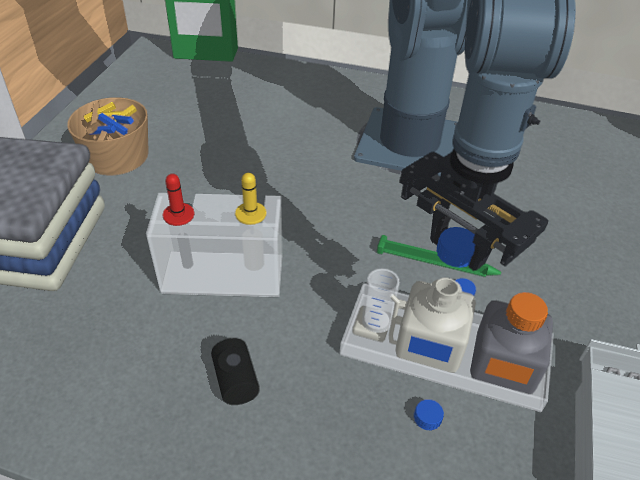

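The cap (456,246) is held above the open neck (447,288). Its points span z 226 to 251, which matches a level 26 mm cap. The brush is in its slot and the bystanders have not moved.

```bash
python3 -c "
from h import *
print(bot.hand_in())"
```

```text
the job is handed in; nothing more can be done
None
```

The chamber was scrubbed to the bottom three times and the brush is back in its slot. The blue cap came loose counter-clockwise and is held level about 85 mm above the neck rim; the job is handed in at about 19 s, but the hand-in returned no verdict.

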